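Refit the radio's knob and hold it pressed in

TASK

The aluminium pointer knob has come off the table radio and lies on the desk. Pick it up, turn it so that its D-shaped bore matches the flat on the radio's bare shaft, and push it fully home on the shaft and on until the sprung shaft is pressed all the way in; finish while still holding the knob in the fingers and keeping it pressed in. Leave the radio's other dial and everything else on the desk as it is.

Things in the scene. Friction and masses are not known exactly. Their poses are not given: they have to be found in the camera images.
- knob: loose aluminium pointer knob, 70 g, bore down on the desk. Origin: centre of its underside; z up, x to the nose. Skirt 48 mm dia, z 0-18 mm; on it the grip bar, z 18-38 mm, 14 mm wide (y), from x = -20 to +14 mm, then tapering to a pointed nose (dark line on top) at x = +32. Blind D bore in the underside: 15 mm deep, radius 9, flat at x = +5.5 mm (nose side), mouth chamfered
- bore_end (a point): centre of the closed end of the knob's bore, on its axis 15 mm above the underside; axes as the knob's. The knob is best gripped by the two sides of the bar, fingertips just above the skirt
- shaft_tip (a point): centre of the top face of the bare steel D-shaft on the radio (at either end). z up, x out of the flat (the white collar at its foot has a tab on that side). Radius 8 mm, flat 4.5 mm from the axis, last 2 mm tapered. Tip 24 mm above the radio's top: the seated knob's underside is 9 mm above the top, 5 mm when pressed in. Stiff to turn (0.15 N m)
- shaft (a joint): how far the bare shaft is pressed in, in m: 0 at rest, 0.004 all the way in. It is sprung: it starts to move at about 4 N and is all the way in at about 10 N, then stops hard
- radio: the table radio, dark wood with an aluminium top, 190 (x) by 300 (y) by 100 mm high, heavy, does not move. Origin: centre of its underside; the two controls stand on its top at x = -20 mm, y = +70 and -70 mm in its frame
- dial_rim (a point): a point on the upper rim of the radio's other control, a round aluminium dial 50 mm in diameter and 22 mm high which turns easily and is to be left alone; the point is 23 mm from the dial's axis and turns with it
- mug: bystander: white mug, 80 mm in diameter, 95 mm high; origin at the centre of its underside, handle at +y
- paperweight: bystander: green glass paperweight, 72 mm in diameter, 38 mm high; origin at the centre of its underside
- screwdriver: bystander: screwdriver 170 mm long, lying on the desk along its x axis
- ink_jar: bystander: ink jar, 52 mm in diameter, 55 mm high; origin at the centre of its underside
- stapler: bystander: stapler, 145 by 36 by 50 mm; origin at the centre of its underside, long along x
- clip_tray: bystander: small open brass tray, 70 by 90 by 24 mm; origin at the centre of its underside
- tape_dispenser: bystander: tape dispenser, 130 by 50 by 80 mm; origin at the centre of its underside, long along x
Mind the look-alikes: they are no part of the job. What is shaped like the knob but blue or pink is not meant.

How it is judged:
By the outcome, as a careful person would: the job done as asked, in the order asked, and still so for the second after the job is handed in, while the arm keeps its last pose, push and grip.
It also fails if it takes over 38 s, if anything falls off the work surface, if the arm or the gripper's body presses on something with over 40 N, if the wrist force passes 120 N, or if a joint passes its speed limit or range.

ROBOT

A 6-joint arm with a two-finger parallel gripper is mounted at the origin on the work surface. World frame = base frame: x ahead of the robot, y to its left, z up, the work surface at z = 0. Lengths are in m, angles in degrees, forces in N, time in s.
With the tool pointing down it reaches from about 0.275 to 1 m from the base axis. Payload 8.4 kg.
Tool frame: the origin (TCP) lies on the centre line of the jaws, within the pads' length; the fingertips stand 8 mm ahead of it and the grasp point (between the pads) lies 11 mm behind it; z points along the fingers, y is the line along which they close (so a half turn about z gives the same grasp; the last joint's range is limited). The gripper opens to 85 mm and grips with 20 to 120 N. Pads are 22 mm wide; open, the fingers measure 114 mm over their backs; the gripper's body (76 mm by 85 mm) begins 54 mm behind the grasp point. The pads swing forward as they close: fully open they stand 13 mm farther back than shut.
Start: joints at [68.331, 20.225, 93.587, -0, 66.188, -0.138], TCP at [0.229, 0.581, 0.239] pointing down, gripper open.
Joint ranges: [-150.9, 150.9], [-52.94, 120.26], [3.33, 152.33], [-74.26, 254.26], [0, 154.13], [-172.89, 172.89]. Speed limits (degrees/s): [127.2, 127.2, 159.86, 180, 180, 180].

INTERFACE

Orientations are given as a 3x3 rotation matrix whose columns are the frame's x, y, z axes.
In Python, from workcell import env gives the robot as it stands.
- The arm moves only by the tool drive_tool, never from a script. Its argument "rows" is a list of rows, each a list of 3 entries, a list of its own where there are three numbers: the shift along the tool's x, y, z in normalised numbers (1 is 1000 mm), then the turn, a rotation vector about the tool's x, y, z in normalised numbers (1 is 90 degrees), then the opening, from -1 (shut) to 1 (fully open). A call has 1 to 5 rows; each row is the pose to reach, as a shift and turn from the pose commanded when the call began, along the tool's axes at that moment; what a row does not reach only later rows make up. A row lasts 1/10 s, in which the tool goes at most 50 mm and 8.59 degrees, less where a joint would pass 70% of its speed; a pose out of reach is approached as far as the arm can. A shift or turn number past 1, either way, is cut back to 1. A call with a gripper value outside its range is refused whole. The fingers move at their own pace and stop on an object; "force" is the grip in N (left out, the last holds). Time passes only in rows, so rows that repeat a pose let the fingers close. It gives the time, the measured TCP pose, the force, the opening and the grip force at its end, in the units of the state.
- env.get_state(): the state, without advancing time (a new reading comes with each control period).
- env.snapshot(name): name is "scene" or "top" or "wrist"; returns a dict with "color" (384x512x3 uint8, red, green, blue), "K" (3x3 intrinsics, pixels), "view" (4x4, takes a point from world to camera coordinates). Camera axes: x right, y down, z forward; pixel columns grow to the right and rows downward; lengths in m; the calibration is good to about 2 mm. The wrist camera is an equidistant fisheye: a pixel r from the principal point sees the ray r / f radians off the axis. A picture is of the moment at which its call begins. There is no depth.
- env.sign_off(): hands the job in; it is judged then, once.
The state is a dict: "t": time; "joint_pos": joint angles; "qd": joint speeds; "joint_torque": joint torques, N m; "eef_pos": TCP position; "ee_rot": TCP orientation; "ft_force": force on the tool from outside, world axes, zero at the start; "wrist_torque": the same for the moment, N m; "finger_gap": finger opening in m; "grasp_force": force on a finger pad.
Only numpy, scipy, OpenCV 4.12 (cv2) and the standard library are available. Lean on these libraries where they do the work, as an engineer would, in place of code of your own. Each camera call takes 0.05 s, during which the arm holds its last target. There are 200 camera calls.

## Working session

There is one attempt and no reset: what is moved stays moved. The work goes in short steps, Python scripts to look and compute and a tool call to move; the robot and the scene stay as the last step left them, time stands still between calls to the robot, and variables do not carry over. Pictures are saved under pics/ and viewed, at most 10 in all, crops included, and the job is handed in when it is done.

Besides the shell and the picture viewer there is one more tool, called after "Emit:" as name(argument=value, ...), one argument or row to a line, values as JSON. drive_tool: Moves the arm, as the interface text tells. Its arguments: {"type":"object","properties":{"rows":{"type":"array","items":{"type":"array"}},"force":{"type":"number"}},"required":["rows"]}

```bash
mkdir -p pics; cat > h.py <<'E'
import numpy as np, cv2, pickle
from workcell import env
def snap(n,f):
    s=env.snapshot(n); cv2.imwrite(f'pics/{f}.png',s['color'][:,:,::-1]); pickle.dump(s,open(f'pics/{f}.pkl','wb')); return s
def load(f): return pickle.load(open(f'pics/{f}.pkl','rb'))
def ray(s,u,v):
    K,V=np.array(s['K']),np.array(s['view']); d=np.linalg.inv(K)@[u,v,1]
    R=V[:3,:3]; return -R.T@V[:3,3], R.T@d
def onz(s,u,v,z):
    o,d=ray(s,u,v); return o+d*(z-o[2])/d[2]
def proj(s,p):
    V=np.array(s['view']); c=V[:3,:3]@p+V[:3,3]; q=np.array(s['K'])@c; return q[:2]/q[2]
E
python3 - <<'E'
from h import *
a=snap('scene','scene0');b=snap('top','top0')
for s in(a,b): print(s['K'],s['view'])
cv2.imwrite('pics/both.png',cv2.resize(b['color'][:,:,::-1],(800,600),interpolation=cv2.INTER_CUBIC))
E
```

```text
[[367.52313866   0.         254.66083656]
 [  0.         367.52313866 189.75479557]
 [  0.           0.           1.        ]] [[-0.8536419   0.52030942 -0.02395042  0.52909179]
 [ 0.32644915  0.49862355 -0.80299783 -0.0841442 ]
 [-0.40586508 -0.69329118 -0.59550052  1.30136483]
 [ 0.          0.          0.          1.        ]]
[[407.90153112   0.         252.52664631]
 [  0.         407.90153112 190.40023037]
 [  0.           0.           1.        ]] [[ 0.02835664 -0.99913139  0.03053472 -0.08678361]
 [-0.98612838 -0.03295927 -0.16267915  0.57496263]
 [ 0.16354425 -0.02549812 -0.98620643  1.00208359]
 [ 0.          0.          0.          1.        ]]
```

View pics/both.png

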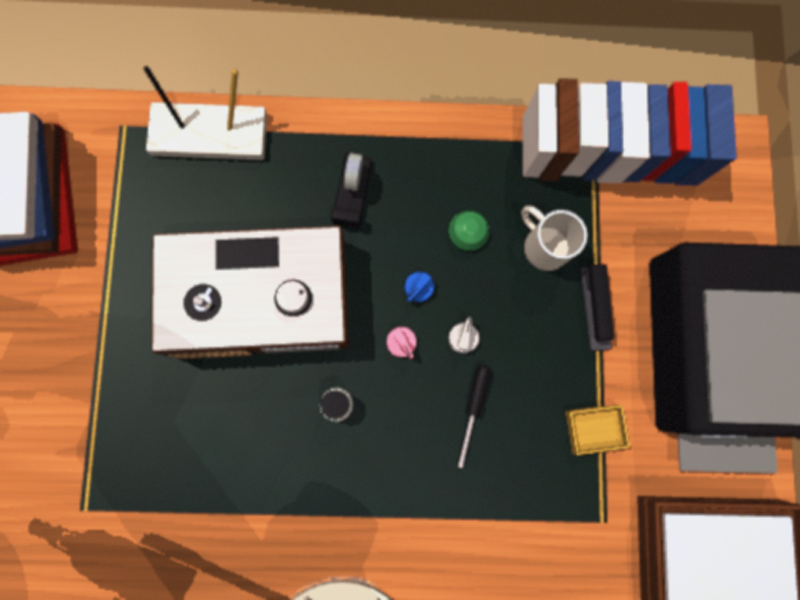

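View pics/scene0.png

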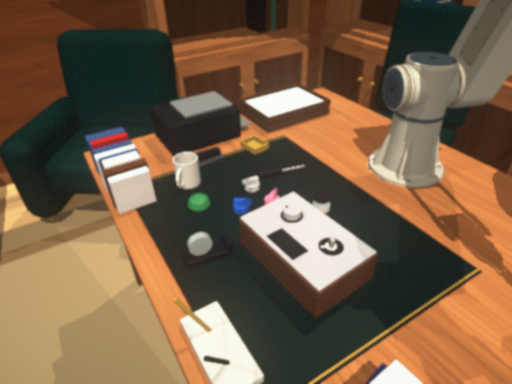

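The top view (800 px scale) shows the aluminium knob at (464,337) with its nose pointing up, and the bare shaft at (202,300) on a dark ring. The dial is at (293,297). Next I'll zoom in on the knob and the shaft.

```bash
python3 - <<'E'
from h import *
b=load('top0')
im=b['color'][:,:,::-1]
def crop(cx,cy,r=20): return cv2.resize(im[cy-r:cy+r,cx-r:cx+r],(400,400),interpolation=cv2.INTER_NEAREST)
cv2.imwrite('pics/crops.png',np.hstack([crop(297,214),crop(129,192)]))
print('knob',onz(b,297,215,.018),'shaft',onz(b,129,192,.1))
# radio top corners
g=cv2.inRange(im,(150,150,150),(255,255,255)); n,l,st,c=cv2.connectedComponentsWithStats(g[140:235,90:225])
i=1+np.argmax(st[1:,4]); m=(l==i).astype('uint8')
cn=max(cv2.findContours(m,0,2)[0],key=cv2.contourArea)
r=cv2.minAreaRect(cn); bx=cv2.boxPoints(r)+[90,140]; P=np.array([onz(b,*p,.1) for p in bx])
print(bx,P,P.mean(0),[np.linalg.norm(P[k]-P[k-1]) for k in range(4)])
print(env.get_state())
E
```

```text
knob [ 0.52068968 -0.18876356  0.018     ] shaft [0.55488573 0.23149953 0.1       ]
[[ 94.93407631 150.43941498]
 [216.33703613 145.30969238]
 [219.4196167  218.26394653]
 [ 98.0166626  223.39366913]] [[0.65536312 0.32241938 0.1       ]
 [0.67935885 0.02551259 0.1       ]
 [0.4980017  0.01031848 0.1       ]
 [0.47668848 0.2989151  0.1       ]] [0.57735304 0.16429139 0.1       ] [np.float64(0.1802139794626755), np.float64(0.29787486710103556), np.float64(0.18199251811463035), np.float64(0.2893825524155643)]
{'t': 0.1, 'joint_pos': array([ 6.83327816e+01,  2.02584921e+01,  9.36241956e+01,  1.10641058e-03,
        6.61861037e+01, -1.38542680e-01]), 'qd': array([-0.07202958, -0.10321827,  0.00602494, -0.05840261, -0.04278173,
        0.01139495]), 'joint_torque': array([-1.60643649e-03, -6.06356907e+01, -3.42821038e+01, -5.18112427e-05,
        3.76194963e-03,  3.00217221e-05]), 'eef_pos': array([0.22921144, 0.58102224, 0.23864165]), 'ee_rot': array([[-9.30231153e-01,  3.66973828e-01, -4.59711282e-04],
       [ 3.66974116e-01,  9.30230492e-01, -1.10928146e-03],
       [ 2.05601867e-05, -1.20059031e-03, -9.99999279e-01]]), 'ft_force': array([-0.10260134, -0.88712054, -0.63649723]), 'wrist_torque': array([-0.01877112, -0.01845278,  0.04898573]), 'grasp_force': 0.0, 'finger_gap': 0.08524474222315427}
```

View pics/crops.png

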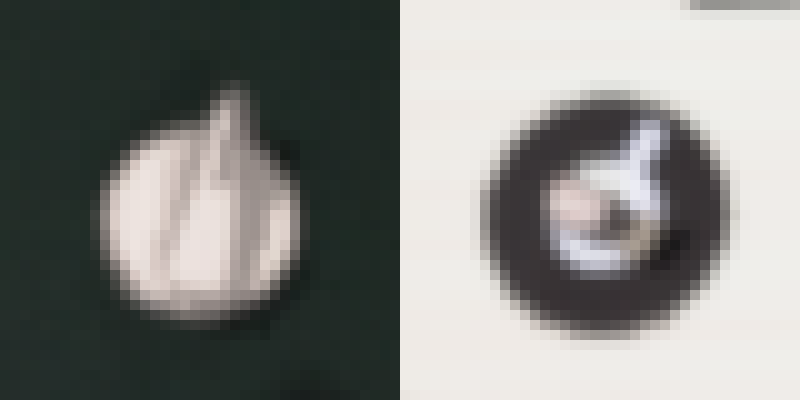

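Left crop: the knob's skirt is centred near (297,216) and the nose is at (300.4,203.5). Right crop: the shaft is near (129.7,193) and the collar tab tip is near (134,184).

```bash
python3 - <<'E'
from h import *
b=load('top0')
k=onz(b,297,216.5,.009); n=onz(b,300.4,203.5,.036); print(k,n,np.degrees(np.arctan2(*(n-k)[1::-1])))
k=onz(b,129.7,193.5,.1); n=onz(b,134.3,184.3,.104); print(k,n,np.degrees(np.arctan2(*(n-k)[1::-1])))
w=snap('wrist','w0'); s=env.get_state(); V=np.array(w['view']); R=np.array(s['ee_rot'])
c=-V[:3,:3].T@V[:3,3]; print('cam in tool',R.T@(c-s['eef_pos']),'axes in tool',R.T@V[:3,:3].T,w['K'])
E
```

```text
[ 0.51766504 -0.1900426   0.009     ] [ 0.54905951 -0.19484874  0.036     ] -8.70374849048861
[0.55127003 0.22953627 0.1       ] [0.57354932 0.21913146 0.104     ] -25.033379453180977
cam in tool [ 0.08107776  0.00071147 -0.13586665] axes in tool [[-5.81933593e-04 -9.49099101e-01 -3.14977076e-01]
 [ 9.99999829e-01 -5.32587637e-04 -2.42732098e-04]
 [ 6.26239191e-05 -3.14977163e-01  9.49099248e-01]] [[297.31863964   0.         255.99514194]
 [  0.         297.31863964 189.50581576]
 [  0.           0.           1.        ]]
```

The rows are not in the units I measure in: shifts go in shares of 1000 mm and turns go in shares of 90 degrees. I convert before sending: -428 mm is -0.428, -208 mm is -0.208.

Emit:
drive_tool(
  rows=[
    [[-0.428, -0.208, 0.014], [0, 0, 0], 0],
    [[-0.428, -0.208, 0.014], [0, 0, 0], 0],
    [[-0.428, -0.208, 0.014], [0, 0, 0], 0],
    [[-0.428, -0.208, 0.014], [0, 0, 0], 0],
    [[-0.428, -0.208, 0.014], [0, 0, 0], 0],
  ],
)

```text
t: 0.65
eef_pos: [0.3993, 0.3957, 0.2318]
ee_rot: [[-0.93, 0.367, -0.0], [0.367, 0.93, -0.0], [0.0, -0.0, -1.0]]
ft_force: [1.4, 0.2, 1.1]
finger_gap: 0.0425
grasp_force: 0.0
```

Converted, -203 mm is -0.203, -99 mm is -0.099.

Emit:
drive_tool(
  rows=[
    [[-0.203, -0.099, 0.006], [0, 0, 0], 0],
    [[-0.203, -0.099, 0.006], [0, 0, 0], 0],
    [[-0.203, -0.099, 0.006], [0, 0, 0], 0],
    [[-0.203, -0.099, 0.006], [0, 0, 0], 0],
    [[-0.203, -0.099, 0.006], [0, 0, 0], 0],
  ],
)

```text
t: 1.15
eef_pos: [0.5529, 0.2277, 0.2257]
ee_rot: [[-0.929, 0.369, 0.0], [0.369, 0.929, -0.001], [-0.001, -0.001, -1.0]]
ft_force: [-0.3, 0.0, 1.0]
finger_gap: 0.0432
grasp_force: 0.0
```

Emit:
drive_tool(
  rows=[
    [[0, 0, 0], [0, 0, 0], 0],
    [[0, 0, 0], [0, 0, 0], 0],
  ],
)

```text
t: 1.35
eef_pos: [0.5507, 0.2303, 0.2255]
ee_rot: [[-0.93, 0.368, -0.001], [0.368, 0.93, -0.0], [0.001, -0.0, -1.0]]
ft_force: [-0.4, 1.4, 0.1]
finger_gap: 0.0425
grasp_force: 0.0
```

```bash
python3 - <<'E'
from h import *
w=snap('wrist','w1'); s=env.get_state(); print(s['eef_pos'],s['ee_rot'],s['qd'])
cv2.imwrite('pics/w1b.png',cv2.resize(w['color'][:,:,::-1],(800,600),interpolation=cv2.INTER_CUBIC))
E
```

```text
[0.55032189 0.23093973 0.22564198] [[-9.30074420e-01  3.67370151e-01 -8.62950646e-04]
 [ 3.67370231e-01  9.30074787e-01  6.97746975e-05]
 [ 8.28241779e-04 -2.52126717e-04 -9.99999625e-01]] [ 1.17529982 -0.28216206  0.18278509  0.05323108 -0.15376774 -0.06941105]
```

View pics/w1b.png

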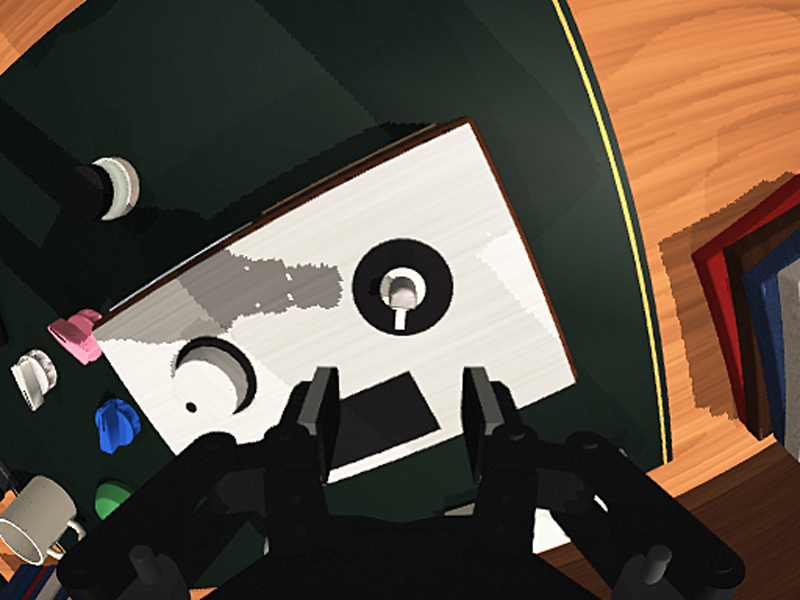

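The wrist view (800 px) shows the dark disc centred at (402,287). The white collar and shaft are inside it, with the tab pointing down to (400,328). I'll measure these on planes.

```bash
cat >> h.py <<'E'
def fz(s,uv,z):
    "fisheye pixels -> points on plane z"
    uv=np.atleast_2d(np.array(uv,float)); K,V=np.array(s['K']),np.array(s['view']); x=(uv-K[:2,2])/K[0,0]; r=np.linalg.norm(x,axis=1,keepdims=True)+1e-12
    d=np.hstack([np.sin(r)*x/r,np.cos(r)])@V[:3,:3]; o=-V[:3,:3].T@V[:3,3]
    return o+d*((z-o[2])/d[:,2:3])
def circ(P):
    A=np.c_[2*P[:,:2],np.ones(len(P))]; q=np.linalg.lstsq(A,(P[:,:2]**2).sum(1),rcond=None)[0]
    return q[:2],np.sqrt(q[2]+q[0]**2+q[1]**2)
E
python3 - <<'E'
from h import *
w=load('w1'); g=cv2.cvtColor(w['color'],cv2.COLOR_RGB2GRAY)
x0,y0=215,140; sub=g[y0:225,x0:300]
cn=max(cv2.findContours((sub<90).astype('uint8'),0,1)[0],key=cv2.contourArea)[:,0]+[x0,y0]
P=fz(w,cn,.1); c,r=circ(P); print('disc',c,r)
print('near knob ray',c)
cv2.imwrite('pics/sh.png',cv2.resize(w['color'][165:225,225:290,::-1],(650,600),interpolation=cv2.INTER_NEAREST))
E
```

```text
disc [0.55195193 0.23181003] 0.02934164113720469
near knob ray [0.55195193 0.23181003]
```

View pics/sh.png

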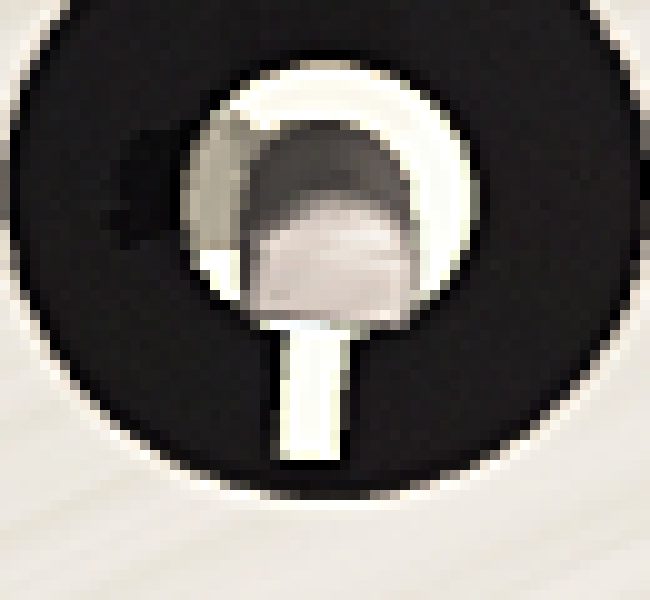

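The collar is near (258,184) and the tab runs from (256.8,198) to (256,211). The flat edge of the shaft's top face goes from (249,197.5) to (265.5,197.5).

```bash
python3 - <<'E'
from h import *
w=load('w1'); c=np.array([.55195,.23181])
ang=lambda d:np.degrees(np.arctan2(d[1],d[0]))
for z in(.101,.103):
    t=fz(w,[[256.1,211],[256.7,199],[258,184]],z); print(z,t,ang(t[0,:2]-c),ang(t[0,:2]-t[1,:2]))
e=fz(w,[[249,197.3],[265.8,197.3]],.124)[:,:2]; d=e[1]-e[0]; L=np.linalg.norm(d); d/=L
n=np.array([d[1],-d[0]]); 
print('edge len',L,'(13.2 full/less taper) normal',ang(n),ang(-n)); m=e.mean(0)
print(m, [m+s*.0045*n for s in(1,-1)])
# shaft top outline fit: back of top face px (257.7,184.5)
print(fz(w,[257.7,184.6],.124))
b=load('top0')
print('pink',onz(b,257,219,.01),'knob in wrist?',fz(w,[[34*.64,380*.64]],.018))
print(env.get_state()['eef_pos'])
E
```

```text
0.101 [[0.57584017 0.22116065 0.101     ]
 [0.56478584 0.22615099 0.101     ]
 [0.55160264 0.2326573  0.101     ]] -24.02554130806729 -24.296198040543747
0.103 [[0.57507206 0.22146542 0.103     ]
 [0.56410258 0.22641746 0.103     ]
 [0.55102057 0.23287382 0.103     ]] -24.103263599218607 -24.296198040543604
edge len 0.014269280948875338 (13.2 full/less taper) normal -21.656476156732765 158.34352384326723
[0.5557202  0.23033432] [array([0.55990256, 0.22867364]), array([0.55153785, 0.23199501])]
[[0.54530545 0.23472084 0.124     ]]
pink [ 0.50760507 -0.08397257  0.01      ] knob in wrist? [[ 0.52351503 -0.18891771  0.018     ]]
[0.55032189 0.23093973 0.22564198]
```

Converted, -403 mm is -0.403, -125 mm is -0.125.

Emit:
drive_tool(
  rows=[
    [[-0.125, -0.403, 0], [0, 0, 0], 0],
    [[-0.125, -0.403, 0], [0, 0, 0], 0],
    [[-0.125, -0.403, 0], [0, 0, 0], 0],
    [[-0.125, -0.403, 0], [0, 0, 0], 0],
    [[-0.125, -0.403, 0], [0, 0, 0], 0],
  ],
)

```text
t: 1.9
eef_pos: [0.5313, -0.0188, 0.2262]
ee_rot: [[-0.931, 0.365, 0.0], [0.365, 0.931, 0.0], [-0.0, 0.0, -1.0]]
ft_force: [1.1, 0.1, 0.4]
finger_gap: 0.0428
grasp_force: 0.0
```

Converted, -164 mm is -0.164, 85 mm is 0.085, -13 degrees is -0.1444.

Emit:
drive_tool(
  rows=[
    [[-0.051, -0.164, 0.085], [0, 0, -0.1444], 0],
    [[-0.051, -0.164, 0.085], [0, 0, -0.1444], 0],
    [[-0.051, -0.164, 0.085], [0, 0, -0.1444], 0],
    [[-0.051, -0.164, 0.085], [0, 0, -0.1444], 0],
    [[-0.051, -0.164, 0.085], [0, 0, -0.1444], 0],
  ],
)

```text
t: 2.4
eef_pos: [0.5177, -0.1919, 0.1386]
ee_rot: [[-0.989, 0.15, -0.003], [0.15, 0.989, 0.0], [0.003, -0.0, -1.0]]
ft_force: [0.5, 0.2, -0.2]
finger_gap: 0.0429
grasp_force: 0.0
```

Emit:
drive_tool(
  rows=[
    [[0, 0, 0], [0, 0, 0], 0],
    [[0, 0, 0], [0, 0, 0], 0],
  ],
)

```text
t: 2.6
eef_pos: [0.5199, -0.1884, 0.1415]
ee_rot: [[-0.989, 0.147, 0.001], [0.147, 0.989, 0.0], [-0.001, 0.0, -1.0]]
ft_force: [0.5, -0.2, 0.3]
finger_gap: 0.0427
grasp_force: 0.0
```

```bash
python3 - <<'E'
from h import *
w=snap('wrist','w2'); s=env.get_state(); print(s['eef_pos'],s['ee_rot'])
cv2.imwrite('pics/w2b.png',w['color'][90:290,130:390,::-1].repeat(3,0).repeat(3,1))
E
```

```text
[ 0.5200278  -0.18833105  0.14169474] [[-9.89212362e-01  1.46484954e-01  1.03022548e-03]
 [ 1.46484961e-01  9.89212895e-01 -6.88833952e-05]
 [-1.02920271e-03  8.27722330e-05 -9.99999467e-01]]
```

View pics/w2b.png

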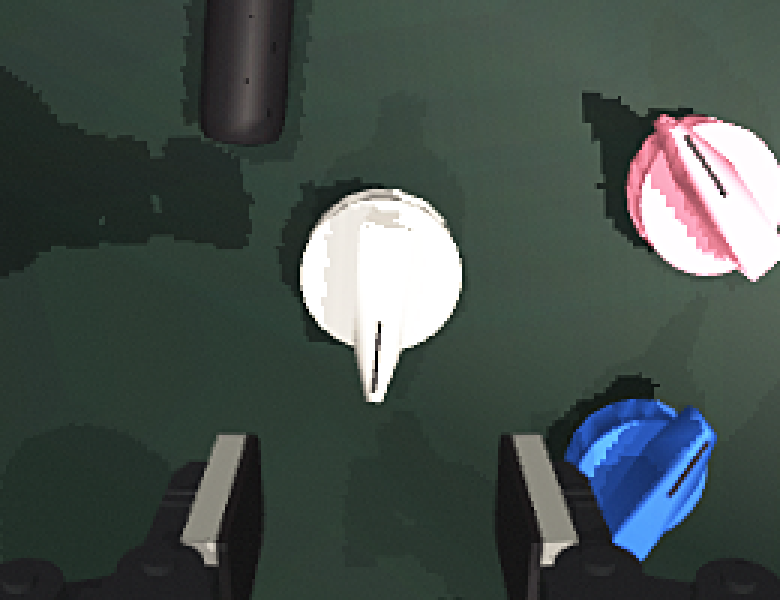

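The wrist crop (3x, offset 130,90) shows the knob skirt centred at (382,272). The line on the nose runs from (380,322) to (375,393). Blue is off to the right, near (640,480).

```bash
python3 - <<'E'
from h import *
w=load('w2'); ang=lambda d:np.degrees(np.arctan2(d[1],d[0]))
f=lambda p:np.array(p)/3+[130,90]
l=fz(w,f([[380,322],[375.5,393],[376,400]]),.038); print(l,'line ang',ang(l[1]-l[0]))
# skirt upper rim: lower half points (left, right, near nose)
im=w['color'].astype(int); m=(im.min(2)>110).astype('uint8')
n,L,st,c=cv2.connectedComponentsWithStats(m); i=L[180,257]; 
cn=max(cv2.findContours((L==i).astype('uint8'),0,1)[0],key=cv2.contourArea)[:,0]
k=(abs(cn[:,0]-255.5)>11)&(cn[:,1]>165)
P=fz(w,cn[k],.018); print(circ(P),st[i])
b=l[0,:2]-circ(P)[0]; print('centre->line',ang(l[0,:2]-circ(P)[0]),ang(l[1,:2]-circ(P)[0]))
print('blue',fz(w,f([[638,480],[640,555]]),.02))
s=env.get_state();print('in tool',s['ee_rot'].T@(np.r_[circ(P)[0],.028]-s['eef_pos']))
E
```

```text
[[ 0.52565662 -0.18789272  0.038     ]
 [ 0.54745914 -0.19246718  0.038     ]
 [ 0.54973116 -0.19265943  0.038     ]] line ang -11.849532635848298
(array([ 0.51802315, -0.18678509]), np.float64(0.024319510706574284)) [ 230  153   54   71 2457]
centre->line -8.256141301971551 -10.925553031440101
blue [[ 0.60228196 -0.11005341  0.02      ]
 [ 0.63433843 -0.10961087  0.02      ]]
in tool [0.0023265  0.00122622 0.11369251]
```

Converted, 104 mm is 0.104, 90 mm is 0.09, 2.4 degrees is 0.0267.

Emit:
drive_tool(
  rows=[
    [[0.003, 0.001, 0.05], [0, 0, 0.0267], 0],
    [[0.003, 0.001, 0.09], [0, 0, 0.0267], 0],
    [[0.003, 0.001, 0.104], [0, 0, 0.0267], 0],
    [[0.003, 0.001, 0.104], [0, 0, 0.0267], 0],
    [[0.003, 0.001, 0.104], [0, 0, 0.0267], 0],
  ],
)

```text
t: 3.15
eef_pos: [0.5177, -0.1882, 0.0383]
ee_rot: [[-0.982, 0.189, 0.001], [0.189, 0.982, -0.001], [-0.002, -0.0, -1.0]]
ft_force: [0.6, -0.7, 0.1]
finger_gap: 0.0425
grasp_force: 0.0
```

Emit:
drive_tool(
  rows=[
    [[0, 0, 0], [0, 0, 0], 0],
    [[0, 0, 0], [0, 0, 0], 0],
  ],
)

```text
t: 3.35
eef_pos: [0.5177, -0.1888, 0.0386]
ee_rot: [[-0.982, 0.19, 0.003], [0.19, 0.982, -0.001], [-0.003, -0.0, -1.0]]
ft_force: [0.9, 0.5, 0.0]
finger_gap: 0.0425
grasp_force: 0.0
```

Converted, 9.5 mm is 0.0095, 1.5 mm is 0.0015.

Emit:
drive_tool(
  rows=[
    [[0, 0.0015, 0.0095], [0, 0, 0], 0],
    [[0, 0.0015, 0.0095], [0, 0, 0], 0],
    [[0, 0.0015, 0.0095], [0, 0, 0], -1],
    [[0, 0.0015, 0.0095], [0, 0, 0], -1],
    [[0, 0.0015, 0.0095], [0, 0, 0], -1],
  ],
  force=80,
)

```text
t: 3.85
eef_pos: [0.517, -0.1871, 0.0276]
ee_rot: [[-0.982, 0.19, 0.0], [0.19, 0.982, -0.0], [-0.0, -0.0, -1.0]]
ft_force: [0.6, 0.1, 0.4]
finger_gap: 0.0123
grasp_force: 78.6
```

Emit:
drive_tool(
  rows=[
    [[0, 0, 0], [0, 0, 0], -1],
    [[0, 0, 0], [0, 0, 0], -1],
    [[0, 0, 0], [0, 0, 0], -1],
    [[0, 0, 0], [0, 0, 0], -1],
  ],
)

```text
t: 4.25
eef_pos: [0.5169, -0.187, 0.0276]
ee_rot: [[-0.982, 0.19, 0.0], [0.19, 0.982, -0.0], [-0.0, -0.0, -1.0]]
ft_force: [-1.5, -0.2, 4.0]
finger_gap: 0.0119
grasp_force: 78.9
```

Converted, -150 mm is -0.15, -110 mm is -0.11.

Emit:
drive_tool(
  rows=[
    [[0, 0, -0.03], [0, 0, 0], -1],
    [[0, 0, -0.07], [0, 0, 0], -1],
    [[0, 0, -0.11], [0, 0, 0], -1],
    [[0, 0, -0.15], [0, 0, 0], -1],
    [[0, 0, -0.15], [0, 0, 0], -1],
  ],
)

```text
t: 4.75
eef_pos: [0.5198, -0.188, 0.1825]
ee_rot: [[-0.982, 0.19, 0.008], [0.19, 0.982, -0.003], [-0.009, -0.001, -1.0]]
ft_force: [0.2, 0.4, -1.1]
finger_gap: 0.0121
grasp_force: 78.5
```

Emit:
drive_tool(
  rows=[
    [[0, 0, 0], [0, 0, 0], -1],
    [[0, 0, 0], [0, 0, 0], -1],
  ],
)

```text
t: 4.95
eef_pos: [0.5159, -0.1866, 0.1761]
ee_rot: [[-0.982, 0.19, -0.002], [0.19, 0.982, 0.001], [0.002, 0.0, -1.0]]
ft_force: [-0.5, -0.1, -0.2]
finger_gap: 0.0122
grasp_force: 78.5
```

```bash
python3 - <<'E'
from h import *
w=snap('wrist','w3'); s=env.get_state(); print(s['eef_pos'],s['ee_rot'],s['finger_gap'],s['joint_pos'])
cv2.imwrite('pics/w3b.png',w['color'][180:384,130:390,::-1].repeat(2,0).repeat(2,1))
E
```

```text
[ 0.51578473 -0.18656655  0.17578955] [[-9.81853009e-01  1.89624434e-01 -2.69142140e-03]
 [ 1.89622390e-01  9.81856585e-01  9.97444072e-04]
 [ 2.83172959e-03  4.68989704e-04 -9.99995881e-01]] 0.011945281810151781 [-2.00429688e+01  1.76571370e+01  1.06333766e+02  1.00820946e-03
  5.61735515e+01 -9.91127007e+01]
```

View pics/w3b.png

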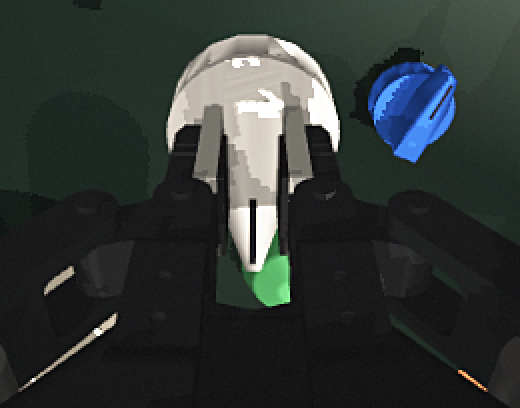

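The knob is held upright with its nose line vertical, crop (252,200)-(252,262). The skirt's near edge peaks at about (250,36). I'll measure the knob axis in the tool frame and the move to the shaft.

```bash
python3 - <<'E'
from h import *
from scipy.optimize import least_squares
w=load('w3'); s=env.get_state(); R,p=s['ee_rot'],s['eef_pos']
im=w['color'].astype(int); g=im.min(2)
# outer edge of skirt near camera: per column, first bright row
pts=[]
for u in range(225,286,2):
    col=g[185:240,u]; v=np.argmax(col>75); pts.append([u,185+v])
pts=np.array(pts); print(pts[::3].tolist())
P=(fz(w,pts,p[2]-.0276)-p)@R
f=lambda c:np.hypot(P[:,0]-c[0],P[:,1]-c[1])-.024
r=least_squares(f,[0,0],loss='soft_l1',f_scale=.0005); print('axis in tool (x,y) mm',r.x*1e3,'res',np.abs(r.fun).mean()*1e3, 'free',circ(P))
f2=lambda q:np.array(q)/2+[130,180]
l=(fz(w,f2([[253,200],[252.5,264]]),p[2]-.0276+.038)-p)@R; print('line in tool',l*1e3)
a=np.array([r.x[0],r.x[1],0]); yaw=np.degrees(np.arctan2(R[1,0],R[0,0])); print('yaw',yaw)
th=np.radians(156); Rt=np.array([[np.cos(th),np.sin(th),0],[np.sin(th),-np.cos(th),0],[0,0,-1]])
for ax in(a,[.001,0,0]):
  T=np.array([.5518,.2319,.124+.0276+.03])-Rt@ax; print('TCP target',T,'delta tool',R.T@(T-p)*1e3)
E
```

```text
[[225, 211], [231, 206], [237, 201], [243, 199], [249, 197], [255, 197], [261, 197], [267, 199], [273, 201], [279, 203], [285, 208]]
axis in tool (x,y) mm [-2.17364812  0.94090927] res 0.16206515448450237 free (array([-0.00209334,  0.00092405]), np.float64(0.023926488634992655))
line in tool [[ -9.89462204   0.96799276 -10.42760787]
 [-32.25815711   0.83560304 -10.4909977 ]]
yaw 169.06920746901844
TCP target [0.54943157 0.23192454 0.1816    ] delta tool [ 46.33548131 417.28122101  -5.48356046]
TCP target [0.55271355 0.23149326 0.1816    ] delta tool [ 43.03128565 417.48011271  -5.49282381]
```

Converted, 417 mm is 0.417, 45 mm is 0.045.

Emit:
drive_tool(
  rows=[
    [[0.045, 0.417, -0.006], [0, 0, 0], -1],
    [[0.045, 0.417, -0.006], [0, 0, 0], -1],
    [[0.045, 0.417, -0.006], [0, 0, 0], -1],
    [[0.045, 0.417, -0.006], [0, 0, 0], -1],
    [[0.045, 0.417, -0.006], [0, 0, 0], -1],
  ],
)

```text
t: 5.5
eef_pos: [0.5367, 0.064, 0.1795]
ee_rot: [[-0.982, 0.19, -0.003], [0.19, 0.982, -0.0], [0.002, -0.001, -1.0]]
ft_force: [0.7, -1.2, -0.2]
finger_gap: 0.0119
grasp_force: 78.6
```

Converted, 169 mm is 0.169, 18 mm is 0.018, 13 degrees is 0.1444.

Emit:
drive_tool(
  rows=[
    [[0.018, 0.169, -0.003], [0, 0, 0.1444], -1],
    [[0.018, 0.169, -0.003], [0, 0, 0.1444], -1],
    [[0.018, 0.169, -0.003], [0, 0, 0.1444], -1],
    [[0.018, 0.169, -0.003], [0, 0, 0.1444], -1],
    [[0.018, 0.169, -0.003], [0, 0, 0.1444], -1],
  ],
)

```text
t: 6.0
eef_pos: [0.5514, 0.2345, 0.1822]
ee_rot: [[-0.915, 0.403, -0.002], [0.403, 0.915, -0.0], [0.002, -0.001, -1.0]]
ft_force: [0.2, -0.2, 0.2]
finger_gap: 0.0119
grasp_force: 78.5
```

Emit:
drive_tool(
  rows=[
    [[0, 0, 0], [0, 0, 0], -1],
    [[0, 0, 0], [0, 0, 0], -1],
    [[0, 0, 0], [0, 0, 0], -1],
  ],
)

```text
t: 6.3
eef_pos: [0.5518, 0.2302, 0.1835]
ee_rot: [[-0.913, 0.407, -0.001], [0.407, 0.913, -0.001], [0.001, -0.001, -1.0]]
ft_force: [-0.8, -0.6, -0.5]
finger_gap: 0.0122
grasp_force: 78.5
```

```bash
python3 - <<'E'
from h import *
w=snap('wrist','w4');t=snap('top','t4'); s=env.get_state(); print(s['eef_pos'],s['ee_rot'],s['finger_gap'],s['ft_force'],s['t'])
a=cv2.resize(w['color'][130:330,170:350,::-1],(540,600),interpolation=cv2.INTER_NEAREST)
b=cv2.resize(t['color'][150:240,90:129,::-1],(260,600),interpolation=cv2.INTER_NEAREST)
cv2.imwrite('pics/w4b.png',a)
E
```

```text
[0.55206093 0.23045602 0.18393258] [[-9.13491505e-01  4.06857760e-01 -1.84294817e-04]
 [ 4.06857789e-01  9.13491494e-01 -1.69488516e-04]
 [ 9.93940295e-05 -2.29808101e-04 -9.99999969e-01]] 0.012015466678972457 [ 0.00732848  0.52503023 -0.22762122] 6.4
```

View pics/w4b.png

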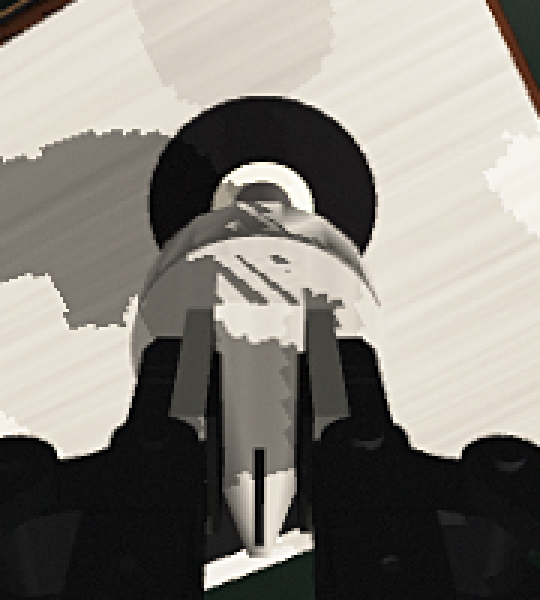

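The crop (3x, offset 170,130) shows the disc above the skirt. The disc's centre column is about 264, its top is at (264,97), and the knob's near edge is at about (262,206). I'll measure both in the tool frame.

```bash
python3 - <<'E'
from h import *
w=load('w4'); s=env.get_state(); R,p=s['ee_rot'],s['eef_pos']
g=w['color'].astype(int).max(2)
pts=[]
for u in range(224,294,3):
    v=np.argmax(g[158:200,u]<80); pts.append([u,157.5+v])
for v in range(185,206,3):
    row=g[v]; pts.append([np.argmax(row[212:240]<60)+211.5,v]); 
    k=302-np.argmax(row[275:303][::-1]<60); pts.append([k+.5,v])
pts=np.array(pts,float); P=(fz(w,pts,.1)-p)@R
c,r=circ(P); e=np.hypot(*(P[:,:2]-c).T)-r; k=abs(e)<.001; c,r=circ(P[k]); print('disc tool',c*1e3,r*1e3,k.sum(),len(k),'world',(R@np.r_[c,0]+p)[:2])
f=lambda q:np.array(q)/3+[170,130]
# tab-side angle unavailable; knob edge by hand-read contour
E4=[[175,235],[195,222],[220,212],[240,207.5],[262,206],[285,209],[310,214],[330,223],[350,236]]
Q=(fz(w,f(E4),p[2]-.0276)-p)@R
print('knob tool',circ(Q)[0]*1e3,circ(Q)[1]*1e3)
from scipy.optimize import least_squares
print(least_squares(lambda c:np.hypot(Q[:,0]-c[0],Q[:,1]-c[1])-.024,[0,0]).x*1e3)
l=(fz(w,f([[260,450],[260,545]]),p[2]+.0104)-p)@R; print(l*1e3)
E
```

```text
disc tool [0.89721131 1.14235367] 29.797909881639733 38 38 world [0.55170611 0.23186459]
knob tool [-5.91675404  1.07908668] 27.338384664342353
[-2.23115768  1.11554964]
[[ -9.01389733   0.71806812 -10.40106127]
 [-31.03687525   0.72998498 -10.40325296]]
```

Converted, 28 mm is 0.028, 2.8 mm is 0.0028.

Emit:
drive_tool(
  rows=[
    [[0.0028, 0, 0], [0, 0, 0], -1],
    [[0.0028, 0, 0.015], [0, 0, 0], -1],
    [[0.0028, 0, 0.028], [0, 0, 0], -1],
    [[0.0028, 0, 0.028], [0, 0, 0], -1],
    [[0.0028, 0, 0.028], [0, 0, 0], -1],
  ],
)

```text
t: 6.9
eef_pos: [0.5489, 0.2324, 0.1551]
ee_rot: [[-0.914, 0.406, -0.002], [0.406, 0.914, -0.001], [0.001, -0.001, -1.0]]
ft_force: [-0.6, 0.6, -0.0]
finger_gap: 0.0122
grasp_force: 78.5
```

Converted, 5 mm is 0.005, 4 mm is 0.004.

Emit:
drive_tool(
  rows=[
    [[0, 0, 0.002], [0, 0, 0], -1],
    [[0, 0, 0.004], [0, 0, 0], -1],
    [[0, 0, 0.005], [0, 0, 0], -1],
    [[0, 0, 0.005], [0, 0, 0], -1],
  ],
)

```text
t: 7.3
eef_pos: [0.5495, 0.2326, 0.151]
ee_rot: [[-0.914, 0.406, 0.0], [0.406, 0.914, 0.0], [-0.0, 0.0, -1.0]]
ft_force: [0.6, -0.3, -1.0]
finger_gap: 0.012
grasp_force: 78.5
```

Converted, 3 mm is 0.003, 2 mm is 0.002.

Emit:
drive_tool(
  rows=[
    [[0, 0, 0.001], [0, 0, 0], -1],
    [[0, 0, 0.002], [0, 0, 0], -1],
    [[0, 0, 0.003], [0, 0, 0], -1],
    [[0, 0, 0.003], [0, 0, 0], -1],
  ],
)

```text
t: 7.7
eef_pos: [0.5494, 0.2326, 0.1479]
ee_rot: [[-0.914, 0.406, -0.0], [0.406, 0.914, -0.0], [0.0, -0.0, -1.0]]
ft_force: [-0.5, 0.0, -0.2]
finger_gap: 0.0121
grasp_force: 78.5
```

Converted, 2 mm is 0.002, 1 mm is 0.001.

Emit:
drive_tool(
  rows=[
    [[0, 0, 0.001], [0, 0, 0], -1],
    [[0, 0, 0.002], [0, 0, 0], -1],
    [[0, 0, 0.002], [0, 0, 0], -1],
  ],
)

```text
t: 8.0
eef_pos: [0.5496, 0.2326, 0.1459]
ee_rot: [[-0.914, 0.406, 0.0], [0.406, 0.914, -0.0], [-0.0, 0.0, -1.0]]
ft_force: [1.1, 0.3, -1.2]
finger_gap: 0.0121
grasp_force: 78.5
```

Converted, 4 mm is 0.004, 2.5 mm is 0.0025.

Emit:
drive_tool(
  rows=[
    [[0, 0, 0.001], [0, 0, 0], -1],
    [[0, 0, 0.0025], [0, 0, 0], -1],
    [[0, 0, 0.004], [0, 0, 0], -1],
    [[0, 0, 0.004], [0, 0, 0], -1],
  ],
)

```text
t: 8.4
eef_pos: [0.5496, 0.2326, 0.1418]
ee_rot: [[-0.914, 0.406, 0.0], [0.406, 0.914, -0.0], [-0.0, -0.0, -1.0]]
ft_force: [1.9, 0.1, -0.9]
finger_gap: 0.0117
grasp_force: 78.5
```

Converted, 4 mm is 0.004, 2.5 mm is 0.0025.

Emit:
drive_tool(
  rows=[
    [[0, 0, 0.001], [0, 0, 0], -1],
    [[0, 0, 0.0025], [0, 0, 0], -1],
    [[0, 0, 0.004], [0, 0, 0], -1],
    [[0, 0, 0.004], [0, 0, 0], -1],
  ],
)

```text
t: 8.8
eef_pos: [0.5496, 0.2326, 0.1379]
ee_rot: [[-0.914, 0.406, 0.0], [0.406, 0.914, 0.0], [-0.0, 0.0, -1.0]]
ft_force: [1.8, -0.6, -1.3]
finger_gap: 0.012
grasp_force: 78.6
```

Converted, 3 mm is 0.003, 2 mm is 0.002.

Emit:
drive_tool(
  rows=[
    [[0, 0, 0.001], [0, 0, 0], -1],
    [[0, 0, 0.002], [0, 0, 0], -1],
    [[0, 0, 0.003], [0, 0, 0], -1],
    [[0, 0, 0.003], [0, 0, 0], -1],
  ],
)

```text
t: 9.2
eef_pos: [0.5496, 0.2327, 0.1353]
ee_rot: [[-0.914, 0.406, 0.0], [0.406, 0.914, 0.0], [-0.0, 0.0, -1.0]]
ft_force: [1.6, -1.1, 4.5]
finger_gap: 0.0122
grasp_force: 79.1
```

Emit:
drive_tool(
  rows=[
    [[0, 0, 0.001], [0, 0, 0], -1],
    [[0, 0, 0.0015], [0, 0, 0], -1],
    [[0, 0, 0.0015], [0, 0, 0], -1],
  ],
)

```text
t: 9.5
eef_pos: [0.5496, 0.2327, 0.134]
ee_rot: [[-0.914, 0.406, 0.0], [0.406, 0.914, 0.0], [-0.0, 0.0, -1.0]]
ft_force: [0.9, -1.0, 7.6]
finger_gap: 0.012
grasp_force: 79.4
```

Emit:
drive_tool(
  rows=[
    [[0, 0, 0.0007], [0, 0, 0], -1],
    [[0, 0, 0.0015], [0, 0, 0], -1],
    [[0, 0, 0.0015], [0, 0, 0], -1],
  ],
)

```text
t: 9.8
eef_pos: [0.5497, 0.2327, 0.1327]
ee_rot: [[-0.914, 0.406, 0.001], [0.406, 0.914, 0.0], [-0.0, 0.0, -1.0]]
ft_force: [0.5, -2.5, 8.7]
finger_gap: 0.0121
grasp_force: 79.7
```

Converted, 1 mm is 0.001, 0.7 mm is 0.0007.

Emit:
drive_tool(
  rows=[
    [[0, 0, 0.0007], [0, 0, 0], -1],
    [[0, 0, 0.001], [0, 0, 0], -1],
    [[0, 0, 0.001], [0, 0, 0], -1],
  ],
)

```text
t: 10.1
eef_pos: [0.5497, 0.2327, 0.1324]
ee_rot: [[-0.914, 0.406, 0.001], [0.406, 0.914, 0.0], [-0.001, 0.001, -1.0]]
ft_force: [-1.6, -2.0, 14.6]
finger_gap: 0.0121
grasp_force: 80.7
```

Converted, 0.7 mm is 0.0007, 0.5 mm is 0.0005.

Emit:
drive_tool(
  rows=[
    [[0, 0, 0.0005], [0, 0, 0], -1],
    [[0, 0, 0.0007], [0, 0, 0], -1],
    [[0, 0, 0.0007], [0, 0, 0], -1],
    [[0, 0, 0.0007], [0, 0, 0], -1],
    [[0, 0, 0.0007], [0, 0, 0], -1],
  ],
)

```text
t: 10.6
eef_pos: [0.5498, 0.2327, 0.1323]
ee_rot: [[-0.914, 0.406, 0.001], [0.406, 0.914, 0.0], [-0.001, 0.001, -1.0]]
ft_force: [-4.2, -3.8, 20.2]
finger_gap: 0.012
grasp_force: 81.5
```

Emit:
drive_tool(
  rows=[
    [[0, 0, 0], [0, 0, 0], -1],
    [[0, 0, 0], [0, 0, 0], -1],
    [[0, 0, 0], [0, 0, 0], -1],
    [[0, 0, 0], [0, 0, 0], -1],
    [[0, 0, 0], [0, 0, 0], -1],
  ],
)

```text
t: 11.1
eef_pos: [0.5498, 0.2327, 0.1323]
ee_rot: [[-0.914, 0.406, 0.001], [0.406, 0.914, 0.0], [-0.001, 0.001, -1.0]]
ft_force: [-3.9, -2.8, 20.4]
finger_gap: 0.012
grasp_force: 81.5
```

```bash
python3 - <<'E'
from h import *
w=snap('wrist','w5'); s=env.get_state(); print(s['eef_pos'],s['ft_force'],s['wrist_torque'],s['t'])
cv2.imwrite('pics/w5b.png',w['color'][130:330,130:390,::-1].repeat(2,0).repeat(2,1))
E
```

```text
[0.54984893 0.23276518 0.13228905] [-3.10404413 -3.44434157 20.06001794] [-0.64810577  0.65510769 -0.04078969] 11.15
```

View pics/w5b.png

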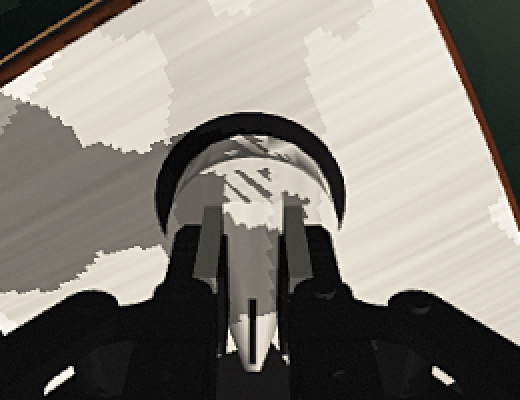

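The knob sits concentric in the disc at about (250,185), pressed down against the hard stop with a steady 20 N, and still held in the fingers.

```bash
python3 -c "
from workcell import env
print(env.sign_off())"
```

```text
the job is handed in; nothing more can be done
None
```

The aluminium knob is fully home on the radio's bare shaft and held pressed against the hard stop at about 20 N, still in the fingers; the job was handed in at about 11 s of the 38 s allowed, and no verdict came back.

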